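# Shut a module into the RF shield box

## Robot

A 7-joint arm with a two-finger parallel gripper is mounted at the origin on the work surface. World frame = base frame: x ahead of the robot, y to its left, z up, the work surface at z = 0. Lengths are in m, angles in rad, forces in N, time in s.
With the tool pointing down it reaches from about 0.35 to 0.9 m from the base axis. Payload 8.1 kg.
Tool frame: the origin (TCP) lies midway between the tips of the shut fingers; the grasp point (between the pads) lies 19 mm behind it (arm.hold_point_z is the distance from the TCP to the grasp point, in m); z points along the fingers, y is the direction in which the jaws open and shut (so a half turn about z gives the same grasp; the last joint's range is limited). The gripper opens to 92 mm and grips with 3 to 60 N. Pads are 19 mm wide; open, the fingers measure 130 mm over their backs; the gripper's body (75 mm by 190 mm) begins 47 mm behind the grasp point.
Start: joints at [-1.296, 0.434, 0.025, 1.573, -0.012, 1.134, -0.075], TCP at [0.231, 0.581, 0.227] pointing down, gripper open.
Joint ranges: [-2.62, 2.62], [-0.44, 2.09], [-1.27, 1.32], [0.08, 2.57], [-1.32, 4.46], [0.12, 2], [-2.74, 2.74]. Speed limits (rad/s): [2.22, 2.22, 3.01, 3.01, 3.14, 3.14, 3.14].

## Interface

Orientations are given as a rotation vector (axis times angle).
In Python, from cell import arm gives the robot as it stands.
- The arm moves only by the shell command python3 -m pendant 'ROWS' [FORCE]. ROWS is JSON, a list of rows, each a list of 3 entries, a list of its own where there are three numbers: the shift along the tool's x, y, z in m, then the turn, a rotation vector about the tool's x, y, z in degrees, then the finger opening in m, from 0 to 0.0918. A call has 1 to 10 rows; each row shifts and turns the commanded pose from where the row before left it, along the tool's axes as they then stand; what a row does not reach is not made up. A row lasts 1/8 s, in which the tool goes at most 62.5 mm and 10.7 degrees, less where a joint would pass 70% of its speed; a pose out of reach is approached as far as the arm can. A call with a gripper value outside its range is refused whole. The fingers move at their own pace and stop on an object; FORCE is the grip in N (left out, the last holds). Time passes only in rows, so rows that do not move let the fingers close. It gives the time, the measured TCP pose, the force and the opening at its end, in the units of the state.
- arm.observe(): the state, without advancing time (a new reading comes with each control period).
- arm.get_image(name): name is "side" or "top" or "wrist"; returns (picture, depth): 384x512x3 uint8, red, green, blue; 384x512 float32, m along the optical axis (not along the pixel's ray), 0 where there is no reading.
- arm.camera_params(name): a dict with "fovy" (degrees; the focal length in pixels is half the picture's height over the tangent of half this angle, whatever the lens; pixels are square), "cx", "cy" (the principal point, pixels), "k1" (the pictures are not rectified: a ray, as slopes to the right and down, at radius r is drawn at 1 + k1 r^2 times it, then the intrinsics apply), "rvec" (rotation vector, rad) and "tvec" (3), from world to camera coordinates, as OpenCV has them; the wrist camera has in their place "mount" (4x4, takes a point from camera to tool coordinates, whose origin is the TCP and whose axes are the flange's). Camera axes: x right, y down, z forward; pixel columns grow to the right and rows downward; lengths in m; the calibration is good to about 2 mm. A picture is of the moment at which its call begins: read the wrist's pose just before it. camera_params takes no time and is no camera call.
- arm.sign_off(): hands the job in, once; it reports no verdict.
Trained networks look in the newest picture that a camera, given by its name, has taken for a name from the list of things; names that differ only in an ending like _2 or _b are one class to them, and where a whole thing is asked for, a point or a joint stands for the part that bears it (a point fixed in the world has none). Each returns a list of dicts, best first, with "conf" (0 to 1); they miss things now and then, are a little off and sometimes report something else, mostly with a low value. They report only what shows in the picture. A call takes as long as a camera call. They do not tell look-alikes from the thing itself.
- arm.look_for(camera, label): "rect" ([centre column, centre row, width, height] in pixels, round what is visible of it).
- arm.masks_of(camera, label): "pixels" (384x512 bool, what is visible of it) and "rect" ([centre column, centre row, width, height] in pixels, round what is visible of it).
The state is a dict: "clock": time; "joints": joint angles; "dq": joint speeds; "joint_efforts": joint torques, N m; "position": TCP position; "ee_rot": TCP orientation; "force": force on the tool from outside, world axes, zero at the start; "ft_torque": the same for the moment, N m; "width": opening from 0.0 (shut) to 1.0 (fully open).
Only numpy, scipy, OpenCV 4.12 (cv2) and the standard library are available. Lean on these libraries where they do the work, as an engineer would, in place of code of your own. Each camera call takes 0.05 s, during which the arm holds its last target.

## Task

Set the loose radio module gently down, board side up, into the white nest inside the open shield box. Then swing the lid down and push its front edge down against the springy gasket until the spring latch catches and the lid stays shut by itself; while you press it shut, never push harder than 25 newtons (about 2.5 kg), or the gasket is spoilt. Leave the bottle, the spool and the screwdriver where they are.

Things in the scene. Friction and masses are not known exactly. Their poses are not given: they have to be found in the camera images.
- shield_box: RF shield test box, grey painted metal with an aluminium frame and black gasket round its mouth, 220 x 220 mm, rim 85 mm above the table, walls 12 mm, fixed to the bench. Origin: centre of its underside; own x runs from the latch side (-x) to the hinge side (+x), own y along the hinge, z up. The latch side faces roughly to the robot's right.
- nest (a point): centre of the nest's floor in the box, 40 mm above the table, 10 mm from the box's centre towards the latch; axes as the box. White block 70 x 100 mm with four corner angles 9 mm high, 6 mm thick. Takes the module with its 68 mm along own y, 42 mm along own x (either way round), 2 mm play each side. The long sides are open over 56 mm for the fingers. Box walls begin 98 mm from the box's centre.
- module_mid (a point): centre (half-way up) of the radio module: black carrier block 68 x 42 x 20 mm (own x, y, z) with a green circuit board and small parts on top reaching 4 mm higher. 90 g. Lies on a 2 mm thick mat right of the box. z up; grasp across the 42 mm.
- hinge (a point): middle of the lid's hinge axis: on the box, 112 mm from its centre along own x, 87 mm above the table. The axis runs along own y.
- lid (a joint): lid angle, rad: 0 = level, grows as it opens, 1.57 = upright, 1.9 end stop. Stiff hinge (0.75 N m friction, lid 0.45 to 0.65 kg): it stays where left. The sealing frame under it (with gasket and latch) is shimmed: its front sits up to 6 mm higher from box to box, which is not told. So the gasket is met between 0.013 and 0.040, and a latched lid rests anywhere from 0.004 to 0.036.
- lid_front (a point): point on the lid's outer (upper) face, 222 mm from the hinge axis, 12 mm above it when shut, mid-width, straight above the latch; moves with the lid, axes as the box when shut. Lid: flat pan 220 mm wide, 14 mm thick; a pull lip (70 mm wide, 4 mm thick, level with the upper face) goes on 19 mm beyond this point. Push down here to shut it.
- latch (a joint): spring bolt on the front wall, m: 0 = home. Below lid angle 0.1 the striker bar under the lid's lip pushes it back 5 mm (9 at most) in passing and holds it back until it springs to 0 over the striker: caught. That takes 1 to 3 mm of gasket (6 to 8 N per mm at the front edge), so a push of 6 to 18 N; a hard stop follows 2 to 3 mm after first gasket touch, where force climbs steeply.
- bottle: white plastic bottle, 56 mm across, 105 mm tall, on the table left of the box; leave alone. Origin: centre of its underside.
- spool: spool of solder, 54 mm across, 45 mm tall, on the table left of the box; leave alone. Origin: centre of its underside.
- driver: screwdriver with black handle, 160 mm long, lying on the table beyond the mat; leave alone. Origin: middle of its underside.
Mind the look-alikes: they are no part of the job. Of the things like the part that bears module_mid, leave any that is orange; of the rest the smaller one is meant.

How it is judged:
By the outcome, as a careful person would: the job done as asked, in the order asked, and still so for the second after the job is handed in, with the robot touching nothing.
It also fails if it takes over 72 s, if anything falls off the work surface, if the arm or the gripper's body presses on something with over 40 N, if the wrist force passes 120 N, or if a joint passes its speed limit or range.

## Working session

There is one attempt and no reset: what is moved stays moved. The work goes in short steps, Python scripts to look and compute and a shell command to move; the robot and the scene stay as the last step left them, time stands still between calls to the robot, and variables do not carry over. Pictures are saved under pics/ and viewed, and the job is handed in when it is done.

```bash
ls; mkdir -p pics
python3 - <<'E'
from cell import arm
import cv2,numpy as np
print(arm.observe())
for n in ["side","top","wrist"]:
    p,d=arm.get_image(n); cv2.imwrite(f"pics/{n}0.png",p[:,:,::-1]); print(n,arm.camera_params(n))
E
```

```text
pics
{'clock': 0.0, 'joints': array([-1.2956165 ,  0.43522658,  0.02498944,  1.57408444, -0.01161537,
        1.13400004, -0.07510024]), 'dq': array([-0.00208231, -0.00057447, -0.00030901,  0.00154048,  0.00077141,
       -0.00070536, -0.00048429]), 'joint_efforts': array([-9.30748683e-04, -6.67861819e+01,  9.84530188e-01, -3.14470589e+01,
       -6.06875634e-02,  4.30289924e-02,  1.44686737e-04]), 'position': array([0.23040632, 0.5804351 , 0.22594782]), 'ee_rot': array([-5.90003258e-01, -3.08552820e+00,  2.45797964e-03]), 'force': array([ 0.77931172, -0.47444805, -0.00920553]), 'ft_torque': array([ 0.02900696, -0.02394571,  0.00876151]), 'width': 1.0007823321623472}
side {'fovy': 50.90802476149591, 'cx': 252.42859027756978, 'cy': 184.3453662677193, 'k1': -0.02843822656864686, 'rvec': array([ 2.36060834, -0.36311667,  0.1436895 ]), 'tvec': array([-0.56256175,  0.13592084,  1.32803269])}
top {'fovy': 57.922099818961954, 'cx': 249.91410410550972, 'cy': 194.14515026016724, 'k1': -0.047292462798144336, 'rvec': array([ 2.19567481, -2.18156673,  0.1199793 ]), 'tvec': array([-0.08802876,  0.55477033,  1.16402604])}
wrist {'fovy': 70.83940360956548, 'cx': 255.1623924656526, 'cy': 191.91348683131955, 'k1': -0.04783608995696885, 'mount': array([[ 5.20225685e-04, -9.55549528e-01, -2.94830171e-01,
         8.00234630e-02],
       [ 9.99999856e-01,  5.36688643e-04,  2.50755560e-05,
         9.97832442e-04],
       [ 1.34271069e-04, -2.94830141e-01,  9.55549669e-01,
        -1.59432961e-01],
       [ 0.00000000e+00,  0.00000000e+00,  0.00000000e+00,
         1.00000000e+00]])}
```

View pics/side0.png

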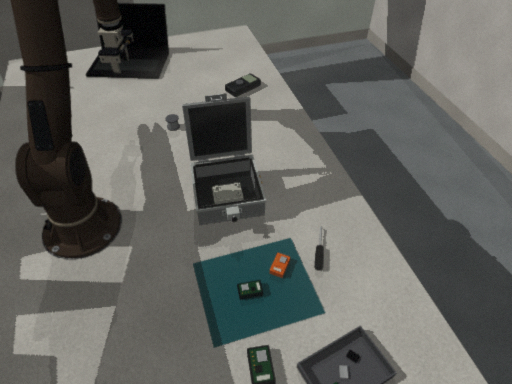

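View pics/top0.png

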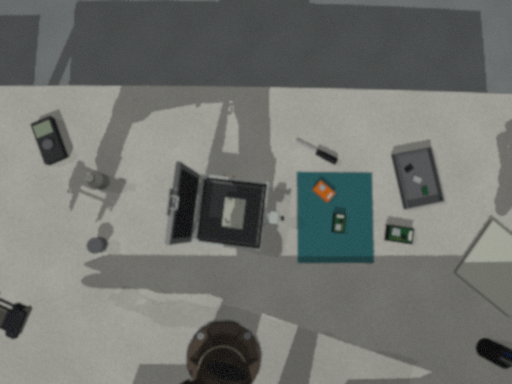

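View pics/wrist0.png

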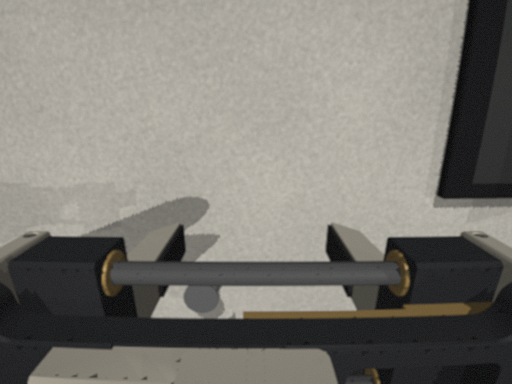

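The side view shows the open box at (230,190) with its lid up. The target module, small and green, is on the mat at (250,289). The orange one is at (281,264) and a bigger green one is off the mat at (261,365). The top view has the module at (339,221) and the box at (232,212), with the latch at (275,217). The wrist view shows only table, the spool and part of the laptop.

```bash
cat > h.py <<'E'
from cell import arm
import cv2,numpy as np
from scipy.spatial.transform import Rotation as R
def K(c):
    f=192/np.tan(np.radians(c['fovy'])/2); return f
def pose(n,st=None):
    """camera->world 4x4"""
    c=arm.camera_params(n)
    if n=='wrist':
        st=st or arm.observe(); T=np.eye(4);T[:3,:3]=R.from_rotvec(st['ee_rot']).as_matrix();T[:3,3]=st['position']
        return T@c['mount'],c
    T=np.eye(4);Rm=R.from_rotvec(c['rvec']).as_matrix();T[:3,:3]=Rm.T;T[:3,3]=-Rm.T@c['tvec'];return T,c
def slopes(c,uv):
    f=K(c);uv=np.asarray(uv,float).reshape(-1,2);d=(uv-[c['cx'],c['cy']])/f;s=d.copy()
    for _ in range(10): s=d/(1+c['k1']*(s**2).sum(1,keepdims=True))
    return s
def deproj(n,uv,depth,T=None):
    c=arm.camera_params(n)
    if T is None:T,_=pose(n)
    s=slopes(c,uv);z=np.asarray(depth).reshape(-1,1)
    return (T[:3,:3]@np.hstack([s*z,z]).T).T+T[:3,3]
def onplane(n,uv,h,T=None):
    c=arm.camera_params(n)
    if T is None:T,_=pose(n)
    s=slopes(c,uv);r=(T[:3,:3]@np.hstack([s,np.ones((len(s),1))]).T).T
    return T[:3,3]+r*((h-T[2,3])/r[:,2:])
def proj(n,P,T=None):
    c=arm.camera_params(n)
    if T is None:T,_=pose(n)
    q=(np.asarray(P).reshape(-1,3)-T[:3,3])@T[:3,:3];s=q[:,:2]/q[:,2:]
    return s*(1+c['k1']*(s**2).sum(1,keepdims=True))*K(c)+[c['cx'],c['cy']]
E
python3 - <<'E'
from h import *
for n in ['top','side']:
    p,d=arm.get_image(n)
    for l in ['module_mid','shield_box','lid','bottle','spool','driver','latch']:
        for m in arm.masks_of(n,l):
            v,u=np.nonzero(m['pixels']);z=d[v,u];k=z>0
            P=deproj(n,np.c_[u,v][k],z[k])
            print(n,l,round(m['conf'],2),np.round(m['rect']),'med',np.round(np.median(P,0),3),'lo',np.round(np.percentile(P,3,axis=0),3),'hi',np.round(np.percentile(P,97,axis=0),3))
            if l in('module_mid','shield_box'):
                q=P[P[:,2]>np.percentile(P[:,2],60)-0.004] if l=='module_mid' else P[abs(P[:,2]-.086)<.004]
                if len(q)>3:print('   minrect',cv2.minAreaRect((q[:,:2]*1000).astype(np.float32)))
E
```

```text
top module_mid 0.78 [398. 234.  34.  20.] med [ 0.424 -0.598  0.028] lo [ 0.393 -0.649  0.001] hi [ 0.452 -0.556  0.034]
   minrect ((422.0257568359375, -604.0612182617188), (96.80624389648438, 57.26388168334961), 82.20172119140625)
top module_mid 0.65 [325. 192.  24.  25.] med [ 0.568 -0.337  0.023] lo [ 0.54  -0.368  0.017] hi [ 0.596 -0.307  0.028]
   minrect ((567.574462890625, -338.51190185546875), (66.13067626953125, 39.83819580078125), 45.73963928222656)
top module_mid 0.62 [339. 227.  20.  24.] med [ 0.458 -0.388  0.023] lo [ 0.427 -0.411  0.003] hi [ 0.492 -0.369  0.027]
   minrect ((457.6081237792969, -390.7496643066406), (43.20928192138672, 67.70685577392578), 84.04869842529297)
top shield_box 0.84 [223. 207. 121.  92.] med [0.493 0.028 0.064] lo [ 0.386 -0.132  0.016] hi [0.602 0.126 0.308]
   minrect ((487.83599853515625, -45.84381103515625), (278.4088439941406, 225.77059936523438), 83.56432342529297)
top lid 0.84 [185. 202.  37.  84.] med [0.504 0.108 0.253] lo [0.405 0.088 0.099] hi [0.607 0.133 0.322]
top bottle 0.81 [ 96. 181.  23.  18.] med [0.593 0.42  0.071] lo [0
[... 1161 characters left out ...]
957031), 82.76345825195312)
side shield_box 0.67 [223. 160.  83. 130.] med [0.496 0.083 0.087] lo [ 0.388 -0.141  0.014] hi [0.602 0.125 0.304]
   minrect ((486.6365661621094, -50.42918395996094), (294.4703674316406, 225.37574768066406), 83.72700500488281)
side lid 0.83 [218. 128.  72.  66.] med [0.502 0.103 0.213] lo [0.401 0.083 0.096] hi [0.607 0.127 0.31 ]
side spool 0.52 [172. 121.  16.  18.] med [0.377 0.42  0.03 ] lo [ 0.353  0.406 -0.003] hi [0.403 0.516 0.046]
side driver 0.79 [320. 257.  12.  25.] med [ 0.687 -0.36   0.021] lo [ 0.667 -0.392  0.003] hi [ 0.711 -0.321  0.026]
side driver 0.48 [218. 128.  72.  69.] med [0.502 0.103 0.214] lo [0.401 0.083 0.097] hi [0.606 0.127 0.31 ]
```

```bash
cat >> h.py <<'E'
def goal(xd_y):
    """tool down, y axis along given xy dir"""
    y=np.array([xd_y[0],xd_y[1],0.]);y/=np.linalg.norm(y);z=np.array([0,0,-1.]);x=np.cross(y,z);return np.c_[x,y,z]
def plan(p,Rg,st=None):
    st=st or arm.observe();R0=R.from_rotvec(st['ee_rot']).as_matrix()
    print('shift tool mm',np.round(R0.T@(np.array(p)-st['position'])*1000,1),'turn deg',np.round(np.degrees(R.from_matrix(R0.T@Rg).as_rotvec()),2))
E
python3 - <<'E'
from h import *
st=arm.observe();R0=R.from_rotvec(st['ee_rot']).as_matrix();print(R0.round(3))
G=goal((.111,.994));print('G',G.round(3))
plan(st['position'],G);plan(st['position'],goal((-.111,-.994)))
for p in [(.23,.58,.45),(.5,.35,.45),(.52,.1,.45),(.457,-.35,.4)]: plan(p,G)
E
```

```text
[[-0.929  0.369  0.   ]
 [ 0.369  0.929  0.   ]
 [ 0.     0.    -1.   ]]
G [[-0.994  0.111  0.   ]
 [ 0.111  0.994  0.   ]
 [ 0.     0.    -1.   ]]
shift tool mm [0. 0. 0.] turn deg [  0.     0.   -15.28]
shift tool mm [0. 0. 0.] turn deg [  0.    -0.   164.72]
shift tool mm [ 2.000e-01 -1.100e+00 -2.233e+02] turn deg [  0.     0.   -15.28]
shift tool mm [-335.6 -115.2 -223.3] turn deg [  0.     0.   -15.28]
shift tool mm [-446.4 -340.2 -223.3] turn deg [  0.     0.   -15.28]
shift tool mm [-553.9 -781.7 -173.3] turn deg [  0.     0.   -15.28]
```

```bash
python3 -m pendant '[[[0,0,-0.056],[0,0,0],0.0918],[[0,0,-0.056],[0,0,0],0.0918],[[0,0,-0.056],[0,0,0],0.0918],[[0,0,-0.056],[0,0,0],0.0918],[[-0.056,-0.019,0],[0,0,0],0.0918],[[-0.056,-0.019,0],[0,0,0],0.0918],[[-0.056,-0.019,0],[0,0,0],0.0918],[[-0.056,-0.019,0],[0,0,0],0.0918],[[-0.056,-0.019,0],[0,0,0],0.0918],[[-0.056,-0.019,0],[0,0,0],0.0918]]'
python3 -m pendant '[[[-0.025,-0.050,0],[0,0,0],0.0918],[[-0.025,-0.050,0],[0,0,0],0.0918],[[-0.025,-0.050,0],[0,0,0],0.0918],[[-0.025,-0.050,0],[0,0,0],0.0918],[[0,0,0],[0,0,0],0.0918]]'
python3 - <<'E'
from h import *
st=arm.observe();print(st['joints'].round(2))
plan((.46,-.30,.35),goal((-.111,-.994)))
E
```

```text
clock: 2.2
position: [0.502, 0.3496, 0.451]
ee_rot: [0.59, 3.086, 0.001]
force: [0.5, 0.8, -0.1]
width: 0.999
clock: 2.82
position: [0.5205, 0.1227, 0.4517]
ee_rot: [0.603, 3.081, -0.001]
force: [-0.6, 1.0, 0.2]
width: 1.002
[-0.56  0.18  0.29  1.4  -0.05  1.57  0.91]
shift tool mm [-103.  -414.3  102. ] turn deg [1.6000e-01 4.0000e-02 1.6424e+02]
```

```bash
python3 -m pendant '[[[-0.0145,-0.058,0],[0,0,0],0.0918],[[-0.0145,-0.058,0],[0,0,0],0.0918],[[-0.0145,-0.058,0],[0,0,0],0.0918],[[-0.0145,-0.058,0],[0,0,0],0.0918],[[-0.0145,-0.058,0],[0,0,10.2],0.0918],[[0,0,0],[0,0,10.2],0.0918],[[0,0,0],[0,0,10.2],0.0918],[[0,0,0],[0,0,10.2],0.0918],[[0,0,0],[0,0,10.2],0.0918],[[0,0,0],[0,0,10.2],0.0918]]'
python3 -m pendant '[[[0,0,0],[0,0,10.2],0.0918],[[0,0,0],[0,0,10.2],0.0918],[[0,0,0],[0,0,10.2],0.0918],[[0,0,0],[0,0,10.2],0.0918],[[0,0,0],[0,0,10.2],0.0918],[[0,0,0],[0,0,10.2],0.0918],[[0,0,0],[0,0,10.2],0.0918],[[0,0,0],[0,0,10.2],0.0918],[[0,0,0],[0,0,10.2],0.0918],[[0,0,0],[0,0,0],0.0918]]'
python3 - <<'E'
from h import *
st=arm.observe();print(st['joints'].round(2))
plan((.43,-.385,.28),goal((-.111,-.994)))
E
```

```text
clock: 4.08
position: [0.4808, -0.167, 0.4507]
ee_rot: [-2.084, -2.351, -0.001]
force: [-0.3, -1.6, 0.7]
width: 0.998
clock: 5.32
position: [0.4808, -0.1671, 0.4507]
ee_rot: [-3.138, -0.15, -0.0]
force: [-0.3, 0.6, -0.2]
width: 1.0
[-0.42  0.14  0.78  1.48 -0.1   1.56 -1.12]
shift tool mm [-71.4 212.1 170.6] turn deg [-1.000e-02 -0.000e+00  1.186e+01]
```

```bash
python3 -m pendant '[[[-0.018,0.053,0.042],[0,0,0],0.0918],[[-0.018,0.053,0.042],[0,0,0],0.0918],[[-0.018,0.053,0.042],[0,0,0],0.0918],[[-0.018,0.053,0.042],[0,0,0],0.0918],[[0,0,0],[0,0,5.9],0.0918],[[0,0,0],[0,0,5.9],0.0918],[[0,0,0],[0,0,0],0.0918]]'
python3 - <<'E'
from h import *
st=arm.observe();print(st['joints'].round(2))
T,_=pose('wrist',st);p,d=arm.get_image('wrist');cv2.imwrite("pics/w1.png",p[:,:,::-1])
for m in arm.masks_of('wrist','module_mid'):
    v,u=np.nonzero(m['pixels']);z=d[v,u];k=z>0
    P=deproj('wrist',np.c_[u,v][k],z[k],T)
    q=P[P[:,2]>.017]
    print(m['conf'],m['rect'],np.median(P,0),cv2.minAreaRect((q[:,:2]*1000).astype(np.float32)),np.percentile(P[:,2],[50,95]))
E
```

```text
clock: 6.2
position: [0.4344, -0.3623, 0.3004]
ee_rot: [-3.137, 0.169, 0.001]
force: [-0.4, 0.2, -0.4]
width: 0.999
[-0.04  0.36  0.9   1.66 -0.29  1.27 -0.77]
0.87 [403.2, 153.1, 64.2, 38.9] [ 0.42418507 -0.59729949  0.02990026] ((421.8139953613281, -604.8513793945312), (93.97743225097656, 58.21584701538086), 81.5223388671875) [0.02990026 0.03431516]
0.57 [273.3, 143.3, 28.6, 45.2] [ 0.46216028 -0.39227007  0.02470204] ((459.6715087890625, -392.7395324707031), (41.46150207519531, 64.2779769897461), 84.07930755615234) [0.02470204 0.02774472]
0.57 [234.6, 75.2, 43.1, 48.2] [ 0.56891964 -0.3417698   0.02472428] ((569.5663452148438, -341.4139709472656), (67.84620666503906, 41.87159729003906), 49.35853958129883) [0.02472428 0.02802061]
```

View pics/w1.png

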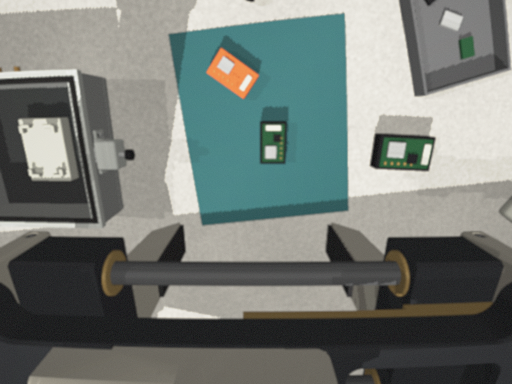

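Run:
```python
from h import *
plan((.459,-.393,.12),goal((-.105,-.994)))
```

```text
shift tool mm [ 27.7  28.  180.7] turn deg [-0.01 -0.01 -0.11]
```

```bash
python3 -m pendant '[[[0.007,0.007,0.045],[0,0,0],0.0918],[[0.007,0.007,0.045],[0,0,0],0.0918],[[0.007,0.007,0.045],[0,0,0],0.0918],[[0.007,0.007,0.045],[0,0,0],0.0918],[[0,0,0],[0,0,0],0.0918],[[0,0,0],[0,0,0],0.0918]]'
python3 - <<'E'
from h import *
st=arm.observe();print(st['joints'].round(2))
T,_=pose('wrist',st);p,d=arm.get_image('wrist');cv2.imwrite("pics/w2.png",p[:,:,::-1])
for m in arm.masks_of('wrist','module_mid'):
    v,u=np.nonzero(m['pixels']);z=d[v,u];k=z>0
    P=deproj('wrist',np.c_[u,v][k],z[k],T)
    q=P[P[:,2]>.015]
    print(m['conf'],m['rect'],np.median(P,0),cv2.minAreaRect((q[:,:2]*1000).astype(np.float32)),np.percentile(P[:,2],[50,95]))
E
```

```text
clock: 7.05
position: [0.459, -0.394, 0.1221]
ee_rot: [3.136, -0.175, 0.002]
force: [0.5, -0.4, 0.7]
width: 1.001
[ 0.12  0.6   0.76  1.79 -0.49  0.95 -0.6 ]
0.77 [186.7, 83.2, 81.2, 80.1] [ 0.56913198 -0.34231391  0.02459553] ((569.3250732421875, -341.1237487792969), (68.22422790527344, 42.09974670410156), 49.05047607421875) [0.02459553 0.02773467]
0.61 [255.3, 191.5, 43.4, 70.0] [ 0.46371368 -0.39300908  0.02450013] ((460.3241882324219, -392.76318359375), (41.51216125488281, 67.32037353515625), 84.47354888916016) [0.02450013 0.02751868]
0.57 [458.3, 202.2, 107.4, 59.3] [ 0.42760933 -0.59459779  0.02982231] ((421.702880859375, -604.9440307617188), (93.92987060546875, 57.32060623168945), 82.0741958618164) [0.02982231 0.03411794]
```

View pics/w2.png

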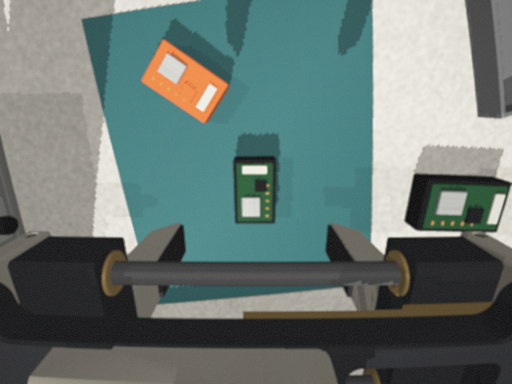

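```bash
python3 -m pendant '[[[0.001,-0.001,0.045],[0,0,0],0.0918],[[0,0,0.040],[0,0,0],0.0918],[[0,0,0.020],[0,0,0],0.0918],[[0,0,0.011],[0,0,0],0.0918],[[0,0,0],[0,0,0],0.0918],[[0,0,0],[0,0,0],0.03],[[0,0,0],[0,0,0],0.03],[[0,0,0],[0,0,0],0.03],[[0,0,0],[0,0,0],0.03]]' 20
python3 -m pendant '[[[0,0,0],[0,0,0],0.03],[[0,0,0],[0,0,0],0.03],[[0,0,0],[0,0,0],0.03]]'
```

```text
clock: 8.28
position: [0.4598, -0.3927, 0.0049]
ee_rot: [3.137, -0.177, 0.0]
force: [0.4, -0.3, -1.3]
width: 0.612
clock: 8.65
position: [0.4598, -0.3927, 0.0047]
ee_rot: [-3.137, 0.177, -0.0]
force: [-0.3, -0.2, 1.0]
width: 0.455
```

```bash
python3 -m pendant '[[[0,0,0],[0,0,0],0.03],[[0,0,-0.02],[0,0,0],0.03],[[0,0,-0.05],[0,0,0],0.03],[[0,0,-0.05],[0,0,0],0.03],[[0,0,-0.05],[0,0,0],0.03],[[0,0,-0.035],[0,0,0],0.03],[[0,-0.05,-0.02],[0,0,0],0.03],[[0,-0.05,-0.02],[0,0,0],0.03],[[0,-0.05,0],[0,0,0],0.03],[[0,0,0],[0,0,0],0.03]]'
python3 - <<'E'
from h import *
for n in ['wrist','top']:
    st=arm.observe()
    T,_=pose(n,st);p,d=arm.get_image(n);cv2.imwrite(f"pics/{n}3.png",p[:,:,::-1]);np.savez(f'{n}3.npz',p=p,d=d,T=T)
E
```

```text
clock: 9.9
position: [0.4777, -0.239, 0.2505]
ee_rot: [-3.134, 0.166, -0.001]
force: [-0.8, 0.2, -0.6]
width: 0.456
```

View pics/wrist3.png

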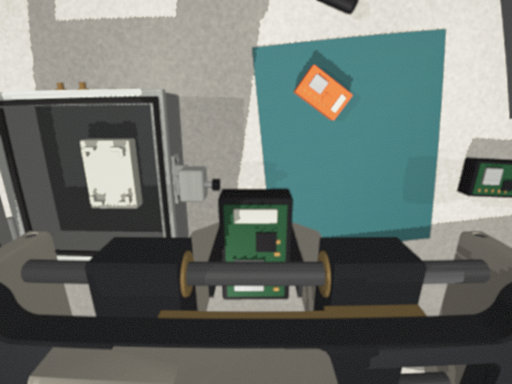

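View pics/top3.png

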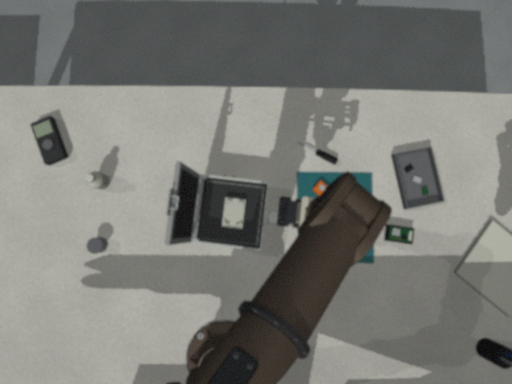

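Run:
```python
from h import *
for n in ['wrist','top']:
    f=np.load(f'{n}3.npz');p,d,T=f['p'],f['d'],f['T']
    v,u=np.nonzero((d>0));P=deproj(n,np.c_[u,v],d[v,u],T);c=p[v,u].astype(int)
    inb=(abs(P[:,0]-.49)<.11)&(P[:,1]>-.13)&(P[:,1]<.1)
    w=inb&(P[:,2]>.033)&(P[:,2]<.056)&(c.min(1)>90)
    print(n,'nest',w.sum(),np.percentile(P[w,2],[5,25,50,75,95]).round(4),cv2.minAreaRect((P[w,:2]*1000).astype(np.float32)))
    # denoise via mask image
    M=np.zeros(d.shape,np.uint8);M[v[w],u[w]]=255;M=cv2.morphologyEx(M,cv2.MORPH_OPEN,np.ones((3,3)))
    vv,uu=np.nonzero(M);Q=deproj(n,np.c_[uu,vv],d[vv,uu],T);print(cv2.minAreaRect((Q[:,:2]*1000).astype(np.float32)),Q.mean(0))
    r=(P[:,2]>.082)&(P[:,2]<.09)&(abs(P[:,0]-.49)<.13)&(abs(P[:,1]+.0)<.135)
    M=np.zeros(d.shape,np.uint8);M[v[r],u[r]]=255
    print('rim',r.sum(),cv2.minAreaRect((P[r,:2]*1000).astype(np.float32)));cv2.imwrite(f'pics/m{n}.png',M)
    cv2.imwrite(f'pics/z{n}.png',cv2.resize(p[80:260,:210][:,:,::-1] if n=='wrist' else p[170:260,160:300][:,:,::-1],None,fx=3.5,fy=3,interpolation=2))
```

```text
wrist nest 3422 [0.0386 0.0408 0.0414 0.0421 0.0499] ((512.8412475585938, -64.2037124633789), (137.81430053710938, 147.45103454589844), 85.63400268554688)
((492.07220458984375, -29.216217041015625), (71.51573944091797, 99.94127655029297), 84.01488494873047) [ 0.49394123 -0.03219793  0.04196081]
rim 5508 ((494.17193603515625, -17.200515747070312), (230.44406127929688, 223.0584259033203), 83.96443939208984)
top nest 595 [0.0362 0.0382 0.0397 0.0415 0.0474] ((491.0886535644531, -27.289093017578125), (69.5127944946289, 97.77115631103516), 83.6813735961914)
((491.0886535644531, -27.289093017578125), (69.5127944946289, 97.77115631103516), 83.6813735961914) [ 0.49075765 -0.02743987  0.04027913]
rim 1154 ((491.1107177734375, -17.564186096191406), (224.4562530517578, 225.9514617919922), 83.68508911132812)
```

View pics/zwrist.png

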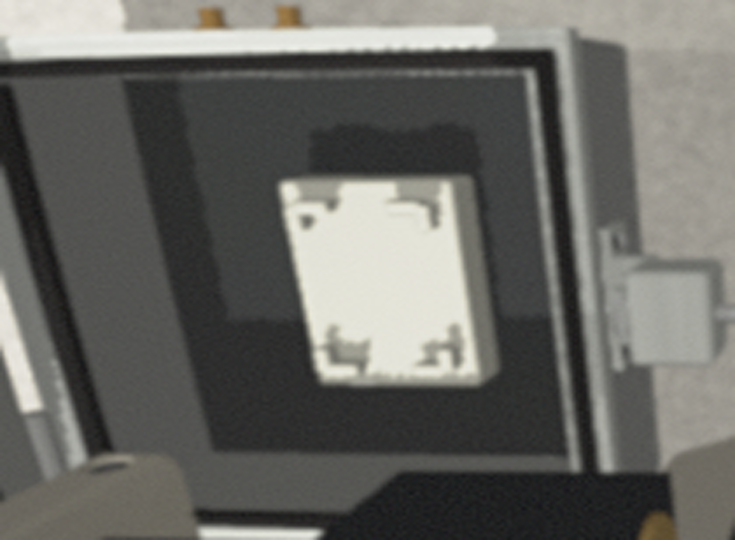

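View pics/mwrist.png

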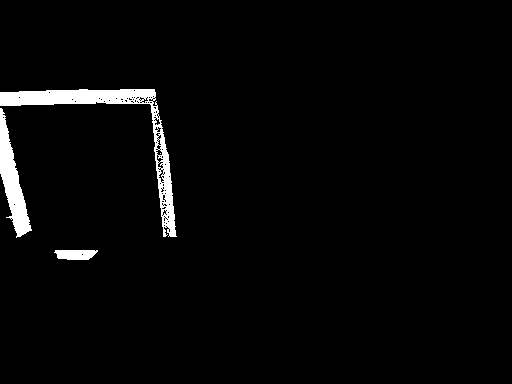

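Run:
```python
from h import *
print(arm.observe()['joints'].round(2))
plan((.397,-.018,.2),goal((-.105,-.9945)))
```

```text
[-0.3   0.34  0.9   1.81 -0.29  1.13 -0.98]
shift tool mm [-104.2 -215.2   50.5] turn deg [-0.01 -0.05 -0.36]
```

```bash
python3 -m pendant '[[[-0.026,-0.05,0],[0,0,0],0.03],[[-0.026,-0.05,0],[0,0,0],0.03],[[-0.026,-0.05,0],[0,0,0],0.03],[[-0.026,-0.05,0],[0,0,0],0.03],[[0,-0.015,0.03],[0,0,-0.4],0.03],[[0,0,0.02],[0,0,0],0.03],[[0,0,0],[0,0,0],0.03],[[0,0,0],[0,0,0],0.03]]'
python3 - <<'E'
from h import *
print(arm.observe()['joints'].round(2))
n='wrist'
st=arm.observe()
T,_=pose(n,st);p,d=arm.get_image(n);cv2.imwrite(f"pics/{n}4.png",p[:,:,::-1]);np.savez(f'{n}4.npz',p=p,d=d,T=T)
v,u=np.nonzero((d>0));P=deproj(n,np.c_[u,v],d[v,u],T);c=p[v,u].astype(int)
w=(abs(P[:,0]-.49)<.07)&(abs(P[:,1]+.03)<.06)&(P[:,2]>.033)&(P[:,2]<.056)&(c.min(1)>90)
M=np.zeros(d.shape,np.uint8);M[v[w],u[w]]=255;M=cv2.morphologyEx(M,cv2.MORPH_OPEN,np.ones((3,3)));cv2.imwrite('pics/m4.png',M)
vv,uu=np.nonzero(M);Q=deproj(n,np.c_[uu,vv],d[vv,uu],T);print('nest',cv2.minAreaRect((Q[:,:2]*1000).astype(np.float32)),np.median(Q[:,2]))
E
```

```text
clock: 11.0
position: [0.3979, -0.0196, 0.2005]
ee_rot: [3.137, -0.17, 0.001]
force: [-0.2, -0.2, -0.7]
width: 0.455
[-0.87  0.08  0.87  2.17 -0.08  0.92 -1.64]
nest ((491.6515808105469, -29.066226959228516), (70.43335723876953, 100.26459503173828), 83.88552856445312) 0.04152659505715267
```

View pics/wrist4.png

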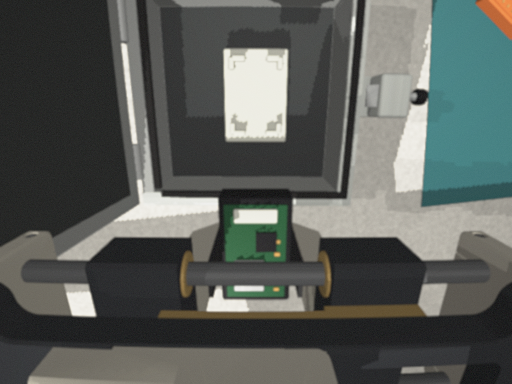

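Run:
```python
from h import *
f=np.load('wrist4.npz');p,d=f['p'],f['d'];n='wrist';T=arm.camera_params(n)['mount']
v,u=np.mgrid[180:300,215:300].reshape(2,-1);P=deproj(n,np.c_[u,v],d[v,u],T)
D=P.reshape(120,85,3)
for r in range(2,120,6):
    print(180+r,D[r,[20,40,60]].round(3).tolist())
k=(abs(P[:,2]+.017)<.012)
k2=k&(abs(P[:,0])<.05)
print(np.percentile(P[k2],[1,50,99],axis=0).round(4)); print(cv2.minAreaRect((P[k2][:,:2]*1000).astype(np.float32)))
# edges of dark block in rows 195-205
for r in [193,198,203]:
    row=D[r-180]; ok=(abs(row[:,2]+.017)<.014); print(r,row[ok][[0,-1]].round(4))
```

```text
182 [[-0.004, -0.025, 0.154], [-0.004, -0.001, 0.153], [-0.004, 0.023, 0.154]]
188 [[0.034, -0.013, -0.002], [0.034, -0.001, -0.001], [0.034, 0.011, -0.002]]
194 [[0.034, -0.012, -0.014], [0.034, -0.001, -0.014], [0.034, 0.01, -0.013]]
200 [[0.032, -0.012, -0.018], [0.032, -0.001, -0.019], [0.032, 0.01, -0.018]]
206 [[0.029, -0.012, -0.021], [0.029, -0.001, -0.02], [0.029, 0.01, -0.019]]
212 [[0.026, -0.012, -0.022], [0.027, -0.001, -0.023], [0.026, 0.01, -0.021]]
218 [[0.022, -0.012, -0.021], [0.023, -0.001, -0.022], [0.023, 0.01, -0.022]]
224 [[0.018, -0.012, -0.019], [0.018, -0.001, -0.02], [0.018, 0.01, -0.02]]
230 [[0.015, -0.012, -0.022], [0.015, -0.001, -0.021], [0.015, 0.01, -0.021]]
236 [[0.011, -0.012, -0.02], [0.011, -0.001, -0.02], [0.012, 0.01, -0.022]]
242 [[0.007, -0.013, -0.02], [0.007, -0.001, -0.021], [0.008, 0.01, -0.022]]
248 [[0.003, -0.013, -0.021], [0.003, -0.001, -0.019], [0.005, 0.01, -0.023]]
254 [[-0.001, -0.013, -0.019], [-0.001, -0.001, -0.02], [-0.001, 0.011, -0.02]]
260 [[-0.004, -0.013, -0.021], [-0.004, -0.001, -0.021], [-0.005, 0.011, -0.019]]
266 [[0.031, -0.008, -0.082], [0.031, -0.001, -0.082], [0.031, 0.006, -0.082]]
272 [[0.03, -0.007, -0.085], [0.03, -0.001, -0.084], [0.03, 0.005, -0.084]]
278 [[0.027, -0.008, -0.083], [0.028, -0.001, -0.085], [0.028, 0.005, -0.085]]
284 [[0.025, -0.008, -0.084], [0.025, -0.001, -0.084], [0.026, 0.005, -0.085]]
290 [[-0.023, -0.013, -0.023], [-0.024, -0.001, -0.023], [-0.025, 0.011, -0.022]]
296 [[-0.03, -0.013, -0.02], [-0.031, -0.001, -0.019], [-0.03, 0.011, -0.02]]
[[-0.0331 -0.0226 -0.0253]
 [ 0.0126 -0.0005 -0.0198]
 [ 0.0341  0.0227 -0.0063]]
((0.00982666015625, 0.027719497680664062), (68.93736267089844, 52.06596374511719), 0.31266406178474426)
193 [[ 0.0332 -0.0214 -0.0095]
 [ 0.0336  0.0192 -0.0109]]
198 [[ 0.0329 -0.0215 -0.0177]
 [ 0.0332  0.0193 -0.0186]]
203 [[ 0.0298 -0.0217 -0.0174]
 [ 0.0303  0.0194 -0.0187]]
```

Run:
```python
from h import *
plan((.4915,-.0293,.065),goal((-.1063,-.9943)))
```

```text
shift tool mm [ 9.370e+01 -1.000e-01  1.357e+02] turn deg [-0.01 -0.07 -0.08]
```

```bash
python3 -m pendant '[[[0.047,0,0],[0,0,0],0.03],[[0.0467,0,0],[0,0,0],0.03],[[0,0,0.04],[0,0,0],0.03],[[0,0,0.04],[0,0,0],0.03],[[0,0,0.035],[0,0,0],0.03],[[0,0,0.02],[0,0,0],0.03],[[0,0,0],[0,0,0],0.03],[[0,0,0],[0,0,0],0.03]]'
python3 - <<'E'
from h import *
n='wrist'
st=arm.observe();print(st['joints'].round(2),st['force'])
T,_=pose(n,st);p,d=arm.get_image(n);cv2.imwrite(f"pics/{n}5.png",cv2.resize(p[:,:,::-1],None,fx=1.5,fy=1.5));np.savez(f'{n}5.npz',p=p,d=d,T=T)
p,d=arm.get_image('top');cv2.imwrite(f"pics/top5.png",cv2.resize(p[150:270,140:320,::-1],None,fx=4,fy=4,interpolation=2))
plan((.4915,-.0293,.065),goal((-.1063,-.9943)))
E
```

```text
clock: 12.05
position: [0.4916, -0.0284, 0.0658]
ee_rot: [-3.137, 0.166, -0.003]
force: [0.2, -0.3, -0.2]
width: 0.454
[-0.56  0.51  0.7   2.11 -0.51  0.69 -1.2 ] [ 0.18046871 -0.33813387 -0.24233581]
shift tool mm [0.  1.1 0.9] turn deg [-0.04 -0.12  0.05]
```

View pics/wrist5.png

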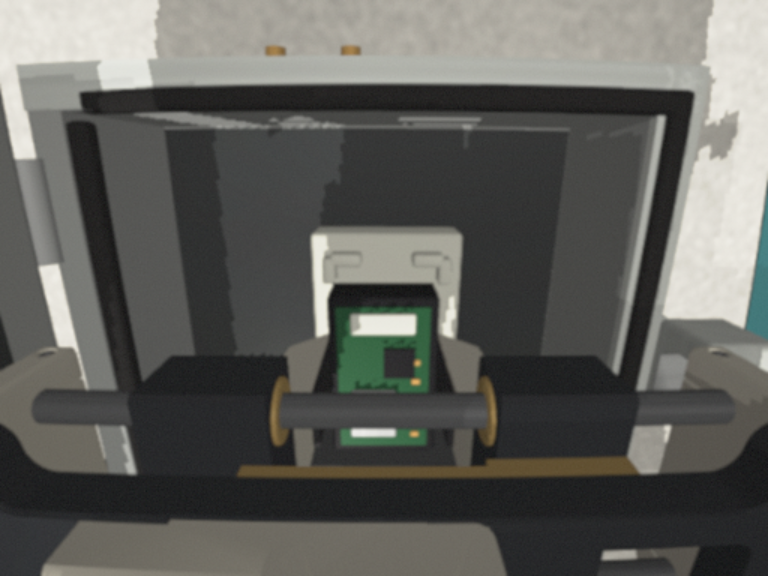

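View pics/top5.png

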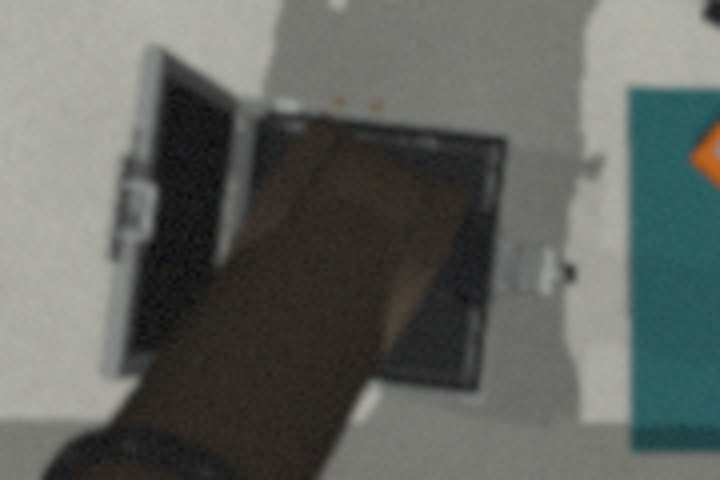

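Run:
```python
from h import *
f=np.load('wrist5.npz');p,d=f['p'],f['d'];n='wrist';T=arm.camera_params(n)['mount']
v,u=np.mgrid[0:384,0:512].reshape(2,-1);D=deproj(n,np.c_[u,v],d[v,u],T).reshape(384,512,3);g=p.astype(int).min(2)
for r in range(154,200,4):
    row=D[r];k=(g[r]>85)&(abs(row[:,1])<.06)&(row[:,2]>0)&(row[:,2]<.035)
    if k.sum()>2: print(r,np.nonzero(k)[0][[0,-1]],row[k][[0,-1]].round(4).tolist())
for r in range(190,206,3):
    row=D[r];k=(row[:,2]>-.03)&(row[:,2]<.004)&(abs(row[:,1])<.04)
    if k.sum()>2: print('mod',r,np.nonzero(k)[0][[0,-1]],row[k][[0,-1]].round(4).tolist())
k=(g>85)&(abs(D[...,1])<.045)&(D[...,2]>.005)&(D[...,2]<.035)&(D[...,0]>.0)&(D[...,0]<.08)
print('x of nest far end',np.percentile(D[k][:,0],[90,97,99,99.7]).round(4))
```

```text
154 [210 304] [[0.0492, -0.0333, 0.0331], [0.049, 0.0343, 0.0345]]
158 [208 308] [[0.0474, -0.0337, 0.0265], [0.0474, 0.0359, 0.0268]]
162 [208 307] [[0.045, -0.0335, 0.0246], [0.0449, 0.035, 0.0251]]
166 [208 307] [[0.0422, -0.0336, 0.0244], [0.0425, 0.0348, 0.0233]]
170 [208 307] [[0.0391, -0.034, 0.0256], [0.0391, 0.0354, 0.0258]]
174 [209 307] [[0.0366, -0.0331, 0.024], [0.0363, 0.0355, 0.0255]]
178 [209 306] [[0.0336, -0.0334, 0.0246], [0.0336, 0.0348, 0.0247]]
182 [209 306] [[0.0307, -0.0335, 0.0243], [0.0308, 0.0349, 0.0244]]
186 [209 306] [[0.0273, -0.034, 0.0262], [0.0276, 0.0353, 0.0253]]
190 [209 306] [[0.0248, -0.0338, 0.0247], [0.0241, 0.0358, 0.0269]]
194 [209 305] [[0.0213, -0.0342, 0.026], [0.0218, 0.0347, 0.0245]]
198 [210 305] [[0.0187, -0.0334, 0.0247], [0.0189, 0.0349, 0.0243]]
mod 190 [222 289] [[0.0335, -0.0208, -0.0045], [0.0337, 0.0193, -0.0051]]
mod 193 [220 290] [[0.0333, -0.0214, -0.0098], [0.0339, 0.019, -0.0118]]
mod 196 [219 292] [[0.0335, -0.0212, -0.016], [0.0335, 0.0196, -0.016]]
mod 199 [218 293] [[0.0324, -0.0215, -0.0181], [0.0322, 0.0201, -0.0174]]
mod 202 [218 292] [[0.0306, -0.0216, -0.018], [0.0306, 0.0195, -0.018]]
mod 205 [218 292] [[0.0289, -0.0216, -0.0181], [0.0291, 0.0195, -0.0185]]
x of nest far end [0.0485 0.05   0.0501 0.0503]
```

```bash
python3 -m pendant '[[[0,0.0015,0],[0,0,0],0.03],[[0,0,0],[0,0,0],0.03],[[0,0,0.005],[0,0,0],0.03],[[0,0,0.005],[0,0,0],0.03],[[0,0,0.005],[0,0,0],0.03],[[0,0,0],[0,0,0],0.03]]'
python3 - <<'E'
from h import *
st=arm.observe();print(st['position'],st['force']);plan((.4915,-.0293,.0427),goal((-.1063,-.9943)))
E
```

```text
clock: 12.9
position: [0.49, -0.0297, 0.0491]
ee_rot: [3.137, -0.166, -0.002]
force: [-0.4, -0.1, -0.4]
width: 0.456
[ 0.49004316 -0.02972476  0.04914819] [-0.35283719 -0.06217321 -0.44328156]
shift tool mm [ 1.4 -0.6  6.4] turn deg [0.01 0.06 0.04]
```

```bash
python3 -m pendant '[[[0.001,0,0.002],[0,0,0],0.03],[[0,0,0.002],[0,0,0],0.03],[[0,0,0.0005],[0,0,0],0.03],[[0,0,0],[0,0,0],0.03]]'; python3 -m pendant '[[[0,0,0.0005],[0,0,0],0.03],[[0,0,0],[0,0,0],0.03]]'; python3 -m pendant '[[[0,0,0.0005],[0,0,0],0.03],[[0,0,0],[0,0,0],0.03]]'
```

```text
clock: 13.4
position: [0.4914, -0.0298, 0.0452]
ee_rot: [-3.137, 0.166, 0.0]
force: [-0.2, 0.7, -1.1]
width: 0.457
clock: 13.65
position: [0.4915, -0.0298, 0.0447]
ee_rot: [-3.137, 0.166, -0.0]
force: [0.1, 0.6, -0.8]
width: 0.456
clock: 13.9
position: [0.4915, -0.0297, 0.0442]
ee_rot: [-3.137, 0.166, -0.0]
force: [0.2, -0.0, -1.4]
width: 0.456
```

```bash
python3 -m pendant '[[[0,0,0.0005],[0,0,0],0.03],[[0,0,0],[0,0,0],0.03]]'; python3 -m pendant '[[[0,0,0.0005],[0,0,0],0.03],[[0,0,0],[0,0,0],0.03]]';  python3 -m pendant '[[[0,0,0.0005],[0,0,0],0.03],[[0,0,0],[0,0,0],0.03]]'
```

```text
clock: 14.15
position: [0.4914, -0.0298, 0.0437]
ee_rot: [-3.137, 0.166, 0.0]
force: [0.1, -0.0, -0.8]
width: 0.456
clock: 14.4
position: [0.4914, -0.0297, 0.0431]
ee_rot: [-3.137, 0.166, 0.0]
force: [0.2, 0.2, -1.0]
width: 0.455
clock: 14.65
position: [0.4914, -0.0298, 0.0426]
ee_rot: [3.137, -0.166, -0.0]
force: [0.6, -0.6, -0.9]
width: 0.456
```

```bash
python3 -m pendant '[[[0,0,0.0005],[0,0,0],0.03],[[0,0,0],[0,0,0],0.03]]'; python3 -m pendant '[[[0,0,0.0005],[0,0,0],0.03],[[0,0,0],[0,0,0],0.03]]'
python3 - <<'E'
from h import *
n='wrist'
p,d=arm.get_image(n);cv2.imwrite(f"pics/{n}6.png",cv2.resize(p[120:300,150:370,::-1],None,fx=3,fy=3))
E
```

```text
clock: 14.9
position: [0.4914, -0.0298, 0.0426]
ee_rot: [-3.137, 0.166, -0.0]
force: [-2.5, -0.8, 7.8]
width: 0.455
clock: 15.15
position: [0.4915, -0.0297, 0.0426]
ee_rot: [-3.136, 0.166, -0.001]
force: [-5.2, 1.5, 17.8]
width: 0.454
```

View pics/wrist6.png

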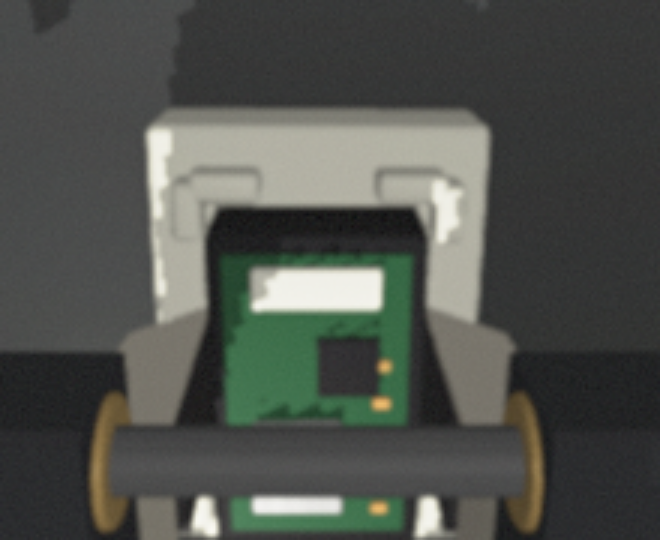

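```bash
python3 -m pendant '[[[0,0,-0.0009],[0,0,0],0.03],[[0,0,0],[0,0,0],0.07],[[0,0,0],[0,0,0],0.07],[[0,0,0],[0,0,0],0.07],[[0,0,0],[0,0,0],0.07],[[0,0,-0.02],[0,0,0],0.07],[[0,0,-0.04],[0,0,0],0.07],[[0,0,-0.06],[0,0,0],0.07],[[0,0,-0.06],[0,0,0],0.07],[[0,0,0],[0,0,0],0.07]]'
python3 - <<'E'
from h import *
n='wrist'
st=arm.observe();T,_=pose(n,st)
p,d=arm.get_image(n);cv2.imwrite(f"pics/{n}7.png",cv2.resize(p[:,:,::-1],None,fx=1.5,fy=1.5))
print(st['joints'].round(2))
for m in arm.masks_of('wrist','module_mid'):
    v,u=np.nonzero(m['pixels']);z=d[v,u];k=z>0
    P=deproj('wrist',np.c_[u,v][k],z[k],T);q=P[P[:,2]>.055]
    print(m['conf'],m['rect'],np.median(P,0),cv2.minAreaRect((q[:,:2]*1000).astype(np.float32)),np.percentile(P[:,2],[50,95]))
E
```

```text
clock: 16.45
position: [0.4939, -0.0302, 0.2264]
ee_rot: [-3.135, 0.166, -0.011]
force: [-0.2, 0.3, 0.1]
width: 0.766
[-0.76  0.28  0.91  1.94 -0.26  1.04 -1.42]
0.96 [480.9, 91.2, 62.3, 54.9] [ 0.57013997 -0.33328432  0.02415982] ((0.0, 0.0), (0.0, 0.0), 0.0) [0.02415982 0.02759793]
0.87 [257.1, 178.1, 40.3, 53.9] [ 0.49513427 -0.02940498  0.06240868] ((492.3006286621094, -29.006614685058594), (41.41391372680664, 67.4592056274414), 84.90298461914062) [0.06240868 0.06554023]
```

View pics/wrist7.png

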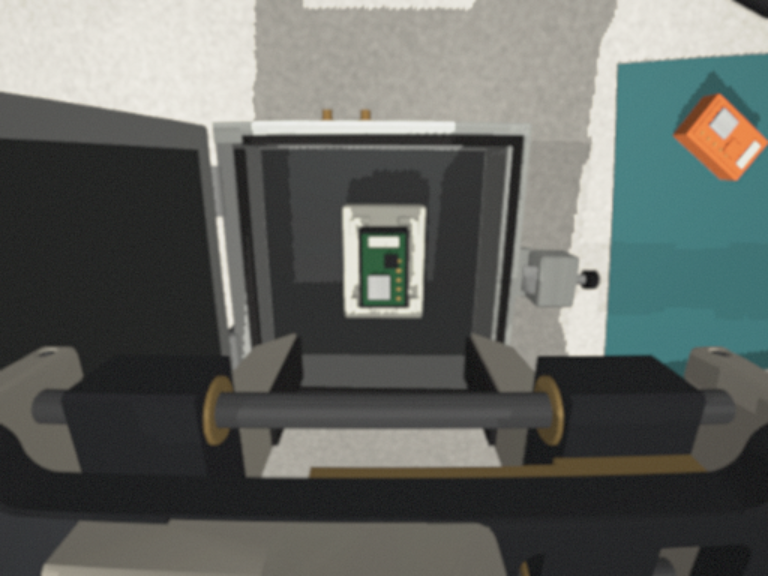

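Run:
```python
from h import *
ux=np.array([.1063,.9943,0]);C=np.array([.4925,-.0195,0])
H=C+.112*ux+[0,0,.087];print('hinge',H)
for n in ['side','top']:
    p,d=arm.get_image(n)
    for m in arm.masks_of(n,'lid')[:1]:
        v,u=np.nonzero(cv2.erode(m['pixels'].astype(np.uint8),np.ones((3,3))));z=d[v,u];k=z>0
        P=deproj(n,np.c_[u,v][k],z[k]);P=P[P[:,2]>.12]
        s=(P-H)@ux;h=P[:,2]-H[2];lat=(P-H)@np.array([-ux[1],ux[0],0])
        # main plane s=a*h+b robust
        A=np.c_[h,np.ones(len(h))];w=np.ones(len(h),bool)
        for _ in range(8):
            c=np.linalg.lstsq(A[w],s[w],rcond=None)[0];r=s-A@c;w=abs(r)<.006
        print(n,m['conf'],len(P),w.sum(),'slope',c,'theta',np.pi/2+np.arctan(c[0]),'hmax',np.percentile(h,99),'lat',np.percentile(lat,[2,98]),'smax',np.percentile(s,[1,99]))
plan(H+[0,0,0],goal((-.1063,-.9943)))
```

```text
hinge [0.5044056 0.0918616 0.087    ]
top 0.62 1522 1252 slope [ 0.13186631 -0.00498779] theta 1.701906185695546 hmax 0.2371532824123338 lat [-0.09894582  0.10006385] smax [0.00434026 0.0374109 ]
shift tool mm [   1.3 -122.5  134.2] turn deg [0.05 0.14 0.04]
```

```bash
python3 - <<'E'
from h import *
ux=np.array([.1063,.9943,0]);H=np.array([.5044,.0919,.087])
G=goal((-.1063,-.9943))
plan(H+.105*ux+[0,0,.46-.087],G)
E
python3 -m pendant '[[[0,0,-0.058],[0,0,0],0],[[0,0,-0.058],[0,0,0],0],[[0,0,-0.058],[0,0,0],0],[[0,0,-0.058],[0,0,0],0],[[0,0,0],[0,0,0],0]]'
```

```text
shift tool mm [   0.4 -227.2 -238.8] turn deg [0.05 0.14 0.04]
clock: 17.38
position: [0.493, -0.0302, 0.4574]
ee_rot: [-3.137, 0.166, -0.008]
force: [0.1, 0.1, -1.4]
width: 0.271
```

```bash
python3 -m pendant '[[[0,-0.057,0],[0,0,0],0],[[0,-0.057,0],[0,0,0],0],[[0,-0.057,0],[0,0,0],0],[[0,-0.056,0],[0,0,0],0],[[0,0,0],[0,0,0],0],[[0,0,0],[0,0,0],0]]'
python3 - <<'E'
from h import *
ux=np.array([.1063,.9943,0]);H=np.array([.5044,.0919,.087])
print(arm.observe()['joints'].round(2))
plan(H+.105*ux+[0,0,.30-.087],goal((-.1063,-.9943)))
E
```

```text
clock: 18.12
position: [0.5152, 0.1954, 0.453]
ee_rot: [3.135, -0.167, -0.003]
force: [0.1, -0.3, -0.1]
width: 0.007
[-1.09  0.26  0.87  1.38 -0.19  1.59 -1.92]
shift tool mm [  0.5  -1.3 153. ] turn deg [0.14 0.1  0.02]
```

```bash
python3 -m pendant '[[[0,0,0.05],[0,0,0],0],[[0,0,0.05],[0,0,0],0],[[0,0,0.03],[0,0,0],0],[[0,0,0.022],[0,0,0],0],[[0,0,0],[0,0,0],0],[[0,0,0],[0,0,0],0]]'
python3 - <<'E'
from h import *
st=arm.observe();print(st['joints'].round(2),st['force'])
ux=np.array([.1063,.9943,0]);H=np.array([.5044,.0919,.087])
q=st['position']-H;print('s,z',q@ux,q[2],'lat',q@np.array([-ux[1],ux[0],0]))
p,d=arm.get_image('side');cv2.imwrite("pics/s8.png",cv2.resize(p[50:250,130:330,::-1],None,fx=3,fy=3))
# finger tip path in (s,h) for theta
for th in np.arange(1.7,-.01,-.1):
    best=[]
    r=.2
    # choose TCP so that finger box (s+-.019, from tip up) touches lid outer plane at contact; lid outer plane: n=(sin th,cos th), n.x=.012
    # lid body is n.x<.012 ; finger lower -s corner (s-.019,h): n.corner=.012 if cos th>0 else side higher
    t=np.array([-np.cos(th),np.sin(th)]);n=np.array([np.sin(th),np.cos(th)])
    c=r*t+.012*n
    print(round(th,2),'corner->TCP s,h',(c+[.019,0]).round(4))
E
```

```text
clock: 18.88
position: [0.5159, 0.1951, 0.3035]
ee_rot: [-3.137, 0.168, -0.002]
force: [-0.6, 0.4, -0.6]
width: 0.004
[-1.08  0.31  0.84  1.68 -0.24  1.25 -1.87] [-0.59547612  0.35478194 -0.59331346]
s,z 0.10379760759453291 0.21654122891266456 lat -0.0004711677193540248
1.7 corner->TCP s,h [0.0567 0.1968]
1.6 corner->TCP s,h [0.0368 0.1996]
1.5 corner->TCP s,h [0.0168 0.2003]
1.4 corner->TCP s,h [-0.0032  0.1991]
1.3 corner->TCP s,h [-0.0229  0.1959]
1.2 corner->TCP s,h [-0.0423  0.1908]
1.1 corner->TCP s,h [-0.061   0.1837]
1.0 corner->TCP s,h [-0.079   0.1748]
0.9 corner->TCP s,h [-0.0959  0.1641]
0.8 corner->TCP s,h [-0.1117  0.1518]
0.7 corner->TCP s,h [-0.1262  0.138 ]
0.6 corner->TCP s,h [-0.1393  0.1228]
0.5 corner->TCP s,h [-0.1508  0.1064]
0.4 corner->TCP s,h [-0.1605  0.0889]
0.3 corner->TCP s,h [-0.1685  0.0706]
0.2 corner->TCP s,h [-0.1746  0.0515]
0.1 corner->TCP s,h [-0.1788  0.0319]
-0.0 corner->TCP s,h [-0.181  0.012]
```

View pics/s8.png

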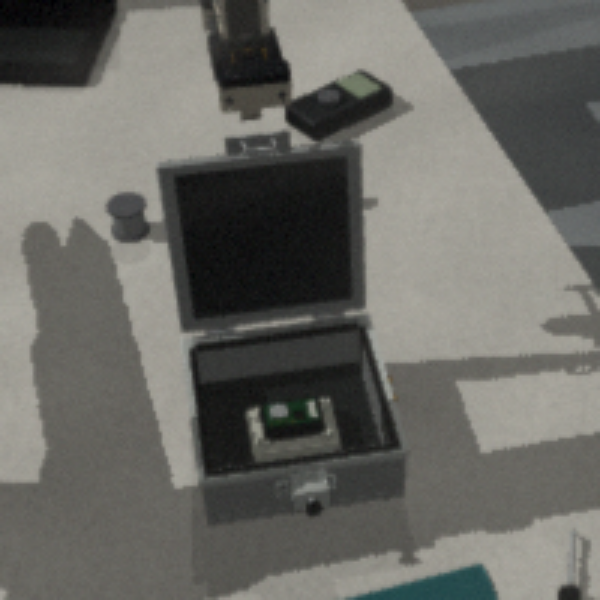

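```bash
python3 -m pendant '[[[0,0.020,0],[0,0,0],0],[[0,0.015,0.002],[0,0,0],0],[[0,0.010,0.003],[0,0,0],0],[[0,0.010,0.003],[0,0,0],0],[[0,0.010,0.003],[0,0,0],0],[[0,0.010,0.001],[0,0,0],0],[[0,0.010,0],[0,0,0],0]]'
python3 -m pendant '[[[0,0.010,0.001],[0,0,0],0],[[0,0.010,0.001],[0,0,0],0],[[0,0.010,0.001],[0,0,0],0],[[0,0.010,0.002],[0,0,0],0]]'
python3 - <<'E'
from h import *
st=arm.observe();print(st['joints'].round(2),st['force'])
ux=np.array([.1063,.9943,0]);H=np.array([.5044,.0919,.087])
q=st['position']-H;print('s,z',q@ux,q[2],'lat',q@np.array([-ux[1],ux[0],0]))
p,d=arm.get_image('side');cv2.imwrite("pics/s9.png",cv2.resize(p[50:250,130:330,::-1],None,fx=3,fy=3))
E
```

```text
clock: 19.8
position: [0.5063, 0.1108, 0.2905]
ee_rot: [3.137, -0.166, -0.0]
force: [-0.2, 3.0, 1.2]
width: 0.001
clock: 20.3
position: [0.5021, 0.0709, 0.2855]
ee_rot: [3.137, -0.166, -0.0]
force: [0.5, 2.6, 2.8]
width: 0.005
[-0.95  0.23  0.88  1.81 -0.19  1.18 -1.69] [0.45949209 2.64249416 2.81785783]
s,z -0.021153234857801805 0.19849965477942697 lat 8.133435740242812e-05
```

View pics/s9.png

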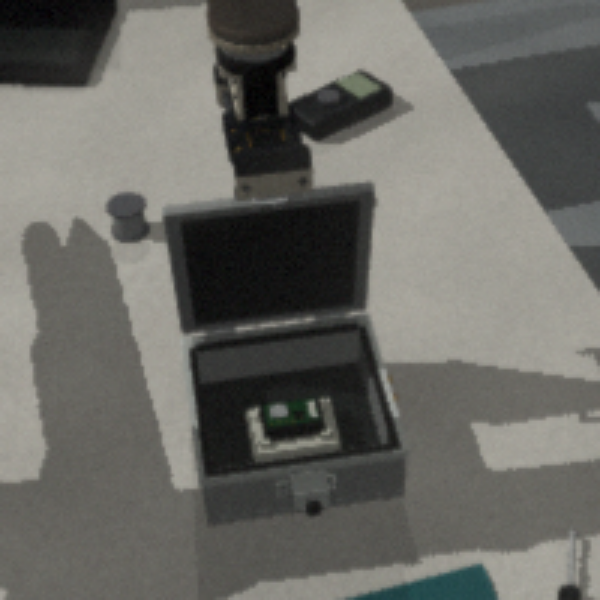

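```bash
python3 -m pendant '[[[0,0.0195,0.006],[0,0,0],0],[[0,0.019,0.007],[0,0,0],0],[[0,0.018,0.009],[0,0,0],0],[[0,0.017,0.011],[0,0,0],0],[[0,0.016,0.0125],[0,0,0],0],[[0,0.0145,0.014],[0,0,0],0],[[0,0.013,0.015],[0,0,0],0]]'
python3 - <<'E'
from h import *
st=arm.observe();print(st['joints'].round(2),st['force'])
ux=np.array([.1063,.9943,0]);H=np.array([.5044,.0919,.087])
q=st['position']-H;print('s,z',q@ux,q[2],'lat',q@np.array([-ux[1],ux[0],0]))
p,d=arm.get_image('side');cv2.imwrite("pics/s10.png",cv2.resize(p[50:250,130:330,::-1],None,fx=3,fy=3))
plan(st['position'],goal((-.1063,-.9943)))
E
```

```text
clock: 21.22
position: [0.4895, -0.046, 0.2106]
ee_rot: [3.136, -0.167, -0.0]
force: [0.3, 0.6, 1.8]
width: 0.002
[-0.71  0.3   0.89  1.96 -0.27  1.01 -1.38] [0.31912006 0.62310116 1.78380402]
s,z -0.1387215030974104 0.12357235707650058 lat 0.00016862378032733006
shift tool mm [ 1.2 -1.7 -1.5] turn deg [ 0.11  0.13 -0.08]
```

View pics/s10.png

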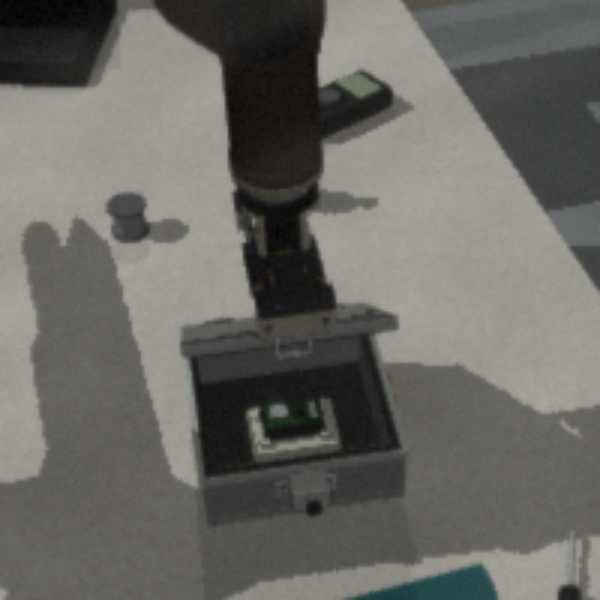

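```bash
python3 -m pendant '[[[0,0.0115,0.0165],[0,0,0],0],[[0,0.0097,0.0175],[0,0,0],0],[[0,0.008,0.018],[0,0,0],0],[[0,0.006,0.019],[0,0,0],0],[[0,0,0],[0,0,0],0]]'
python3 -m pendant '[[[0,0,-0.03],[0,0,0],0],[[0,0.036,0],[0,0,0],0],[[0,0,0],[0,0,0],0],[[0,0,0],[0,0,0],0]]'
python3 - <<'E'
from h import *
st=arm.observe();print(st['joints'].round(2),st['force'])
ux=np.array([.1063,.9943,0]);H=np.array([.5044,.0919,.087])
q=st['position']-H;print('s,z',q@ux,q[2],'lat',q@np.array([-ux[1],ux[0],0]))
p,d=arm.get_image('side');cv2.imwrite("pics/s11.png",cv2.resize(p[50:250,130:330,::-1],None,fx=3,fy=3))
plan(st['position'],goal((-.1063,-.9943)))
T,_=pose('wrist',st);p,d=arm.get_image('wrist');cv2.imwrite("pics/w11.png",p[:,:,::-1])
E
```

```text
clock: 21.9
position: [0.4849, -0.0802, 0.1393]
ee_rot: [3.136, -0.168, -0.005]
force: [0.6, -0.4, -0.2]
width: 0.004
clock: 22.4
position: [0.4825, -0.115, 0.1705]
ee_rot: [-3.137, 0.166, -0.0]
force: [-0.3, 0.4, -0.1]
width: 0.01
[-0.52  0.36  0.85  2.   -0.34  0.93 -1.17] [-0.2806345   0.3544223  -0.06992721]
s,z -0.2080756767242741 0.08347146717262041 lat -0.00017220627685906537
shift tool mm [ 0.   0.4 -0.2] turn deg [-0.03  0.01  0.09]
```

View pics/s11.png

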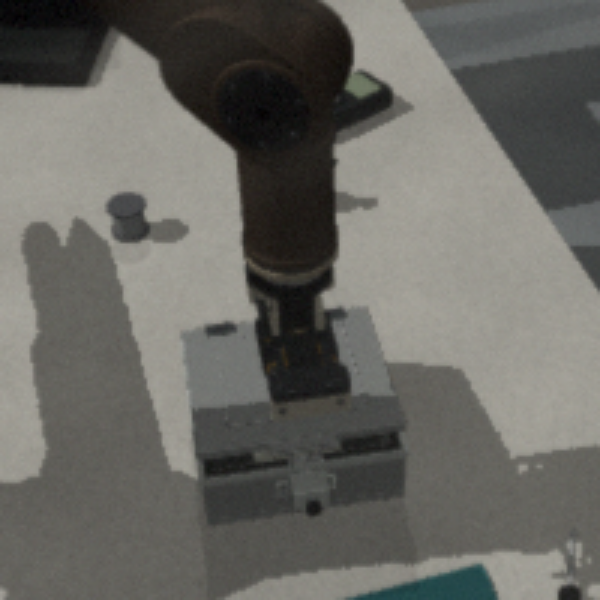

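View pics/w11.png

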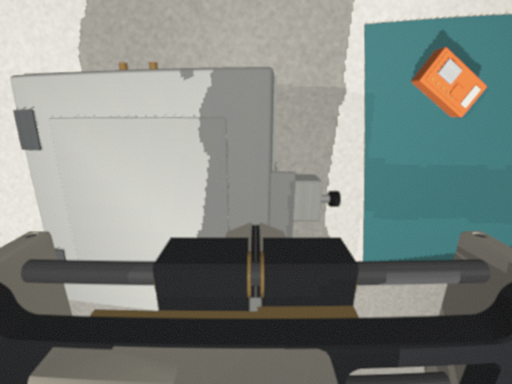

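```bash
python3 -m pendant '[[[0,0.010,0],[0,0,0],0],[[0,0,0.015],[0,0,0],0],[[0,0,0.010],[0,0,0],0],[[0,0,0.005],[0,0,0],0]]'
python3 -m pendant '[[[0,0,0.005],[0,0,0],0],[[0,0,0.005],[0,0,0],0]]'
python3 -m pendant '[[[0,0,0.003],[0,0,0],0],[[0,0,0.003],[0,0,0],0]]'
python3 - <<'E'
from h import *
st=arm.observe();print(st['force'])
ux=np.array([.1063,.9943,0]);H=np.array([.5044,.0919,.087])
q=st['position']-H;print('s,z',q@ux,q[2],'lat',q@np.array([-ux[1],ux[0],0]))
E
```

```text
clock: 23.0
position: [0.4807, -0.1252, 0.1389]
ee_rot: [3.137, -0.166, -0.003]
force: [-0.4, -0.1, 0.2]
width: 0.008
clock: 23.25
position: [0.4814, -0.1254, 0.1298]
ee_rot: [3.137, -0.166, 0.0]
force: [0.0, -0.8, -0.3]
width: 0.006
clock: 23.5
position: [0.4814, -0.1255, 0.124]
ee_rot: [-3.137, 0.166, -0.001]
force: [0.3, -0.6, 0.0]
width: 0.005
[ 0.31541217 -0.62973886  0.02591878]
s,z -0.2185657505017707 0.037015734731478914 lat -0.0002790744508872292
```

```bash
for i in 1 2 3 4; do :; done; python3 -m pendant '[[[0,0,0.002],[0,0,0],0],[[0,0,0],[0,0,0],0]]'; python3 -m pendant '[[[0,0,0.002],[0,0,0],0],[[0,0,0],[0,0,0],0]]'; python3 -m pendant '[[[0,0,0.002],[0,0,0],0],[[0,0,0],[0,0,0],0]]'
python3 - <<'E'
from h import *
p,d=arm.get_image('side');cv2.imwrite("pics/s12.png",cv2.resize(p[130:250,150:310,::-1],None,fx=4,fy=4))
E
```

```text
clock: 23.75
position: [0.4812, -0.1254, 0.122]
ee_rot: [-3.137, 0.166, 0.0]
force: [-0.0, -0.1, -0.0]
width: 0.006
clock: 24.0
position: [0.4812, -0.1254, 0.12]
ee_rot: [-3.137, 0.166, 0.0]
force: [0.1, 0.4, -0.5]
width: 0.006
clock: 24.25
position: [0.4812, -0.1254, 0.1179]
ee_rot: [-3.137, 0.166, 0.0]
force: [0.6, 0.1, 0.2]
width: 0.006
```

View pics/s12.png

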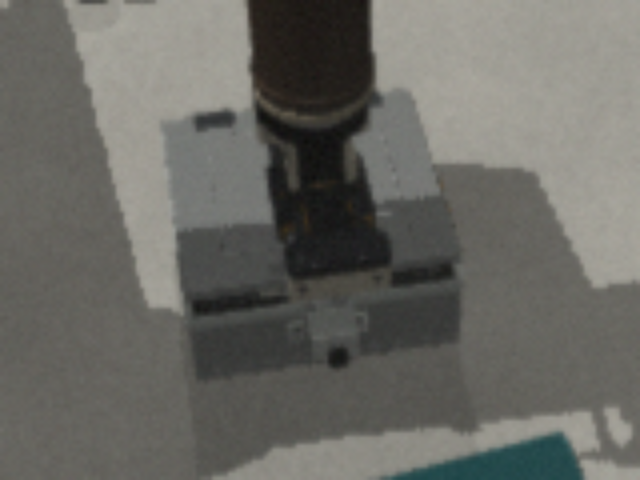

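```bash
for i in a; do python3 -m pendant '[[[0,0,0.001],[0,0,0],0],[[0,0,0.001],[0,0,0],0],[[0,0,0],[0,0,0],0]]'; done; python3 -m pendant '[[[0,0,0.001],[0,0,0],0],[[0,0,0.001],[0,0,0],0],[[0,0,0],[0,0,0],0]]'
```

```text
clock: 24.68
position: [0.4812, -0.1254, 0.116]
ee_rot: [-3.137, 0.166, 0.0]
force: [-0.9, 0.6, 0.5]
width: 0.004
clock: 25.05
position: [0.4814, -0.1256, 0.1142]
ee_rot: [3.137, -0.166, 0.0]
force: [-1.6, -0.3, 2.5]
width: 0.004
```

```bash
python3 -m pendant '[[[0,0,0.001],[0,0,0],0],[[0,0,0],[0,0,0],0]]'; python3 -m pendant '[[[0,0,0.001],[0,0,0],0],[[0,0,0],[0,0,0],0]]'
```

```text
clock: 25.3
position: [0.4814, -0.1257, 0.1132]
ee_rot: [3.137, -0.166, 0.001]
force: [-1.1, -0.3, 4.6]
width: 0.005
clock: 25.55
position: [0.4814, -0.1258, 0.1122]
ee_rot: [3.137, -0.166, 0.001]
force: [-1.4, -0.6, 3.7]
width: 0.002
```

```bash
python3 -m pendant '[[[0,0,0.001],[0,0,0],0],[[0,0,0],[0,0,0],0]]'; python3 -m pendant '[[[0,0,0.001],[0,0,0],0],[[0,0,0],[0,0,0],0]]';python3 -m pendant '[[[0,0,0.0005],[0,0,0],0],[[0,0,0],[0,0,0],0]]'
```

```text
clock: 25.8
position: [0.4813, -0.1259, 0.1112]
ee_rot: [3.137, -0.166, 0.0]
force: [-1.3, -1.3, 6.1]
width: 0.005
clock: 26.05
position: [0.4813, -0.126, 0.1102]
ee_rot: [3.137, -0.167, 0.001]
force: [-0.9, -1.9, 4.8]
width: 0.005
clock: 26.3
position: [0.4813, -0.126, 0.1098]
ee_rot: [3.137, -0.167, 0.001]
force: [-0.9, -2.6, 6.5]
width: 0.008
```

```bash
python3 -m pendant '[[[0,0,0.0005],[0,0,0],0],[[0,0,0],[0,0,0],0]]'; python3 -m pendant '[[[0,0,0.0005],[0,0,0],0],[[0,0,0],[0,0,0],0]]'
```

```text
clock: 26.55
position: [0.4814, -0.1261, 0.1093]
ee_rot: [3.137, -0.167, 0.001]
force: [-1.4, -3.0, 7.3]
width: 0.005
clock: 26.8
position: [0.4814, -0.1261, 0.1088]
ee_rot: [3.137, -0.167, 0.001]
force: [-2.3, -2.5, 7.1]
width: 0.007
```

```bash
python3 -m pendant '[[[0,0,0.0005],[0,0,0],0],[[0,0,0],[0,0,0],0]]'; python3 -m pendant '[[[0,0,0.0005],[0,0,0],0],[[0,0,0],[0,0,0],0]]'
```

```text
clock: 27.05
position: [0.4813, -0.1262, 0.1084]
ee_rot: [3.137, -0.167, 0.001]
force: [-1.9, -1.9, 8.8]
width: 0.006
clock: 27.3
position: [0.4812, -0.1252, 0.1074]
ee_rot: [-3.137, 0.166, 0.0]
force: [-0.1, -0.0, -0.8]
width: 0.007
```

```bash
python3 -m pendant '[[[0,0,0.0005],[0,0,0],0],[[0,0,0],[0,0,0],0]]'; python3 -m pendant '[[[0,0,0.0005],[0,0,0],0],[[0,0,0],[0,0,0],0]]'
```

```text
clock: 27.55
position: [0.4812, -0.1253, 0.1069]
ee_rot: [-3.137, 0.166, 0.0]
force: [-0.3, -0.1, -0.1]
width: 0.007
clock: 27.8
position: [0.4813, -0.1254, 0.1065]
ee_rot: [-3.137, 0.166, 0.0]
force: [-0.1, 0.1, -0.6]
width: 0.005
```

```bash
python3 -m pendant '[[[0,0,0.0005],[0,0,0],0],[[0,0,0],[0,0,0],0]]'; python3 -m pendant '[[[0,0,0.0005],[0,0,0],0],[[0,0,0],[0,0,0],0]]'
```

```text
clock: 28.05
position: [0.4813, -0.1254, 0.106]
ee_rot: [-3.137, 0.166, 0.0]
force: [-0.2, -0.5, 0.5]
width: 0.007
clock: 28.3
position: [0.4813, -0.1254, 0.1055]
ee_rot: [-3.137, 0.166, 0.0]
force: [0.3, 0.5, 0.7]
width: 0.005
```

```bash
python3 -m pendant '[[[0,0,0.0005],[0,0,0],0],[[0,0,0],[0,0,0],0]]'; python3 -m pendant '[[[0,0,0.0005],[0,0,0],0],[[0,0,0],[0,0,0],0]]'
python3 - <<'E'
from h import *
p,d=arm.get_image('side');cv2.imwrite("pics/s13.png",cv2.resize(p[130:250,150:310,::-1],None,fx=4,fy=4))
E
```

```text
clock: 28.55
position: [0.4813, -0.1254, 0.105]
ee_rot: [3.137, -0.166, -0.0]
force: [-0.8, -0.1, 0.0]
width: 0.006
clock: 28.8
position: [0.4813, -0.1255, 0.1046]
ee_rot: [-3.137, 0.166, -0.0]
force: [0.1, 0.8, 1.4]
width: 0.006
```

View pics/s13.png

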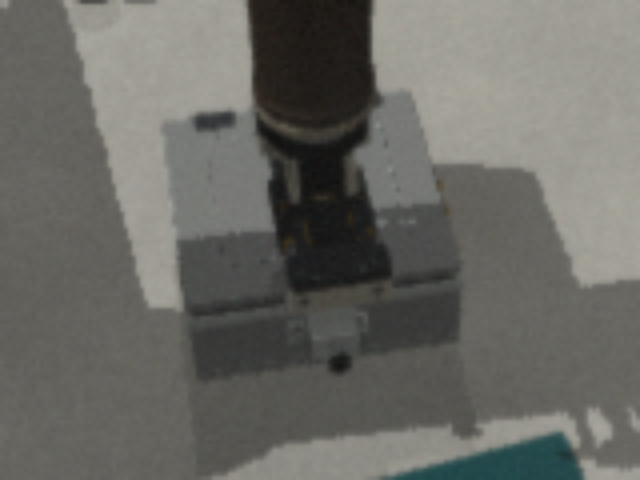

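```bash
python3 -m pendant '[[[0,0,0.0004],[0,0,0],0],[[0,0,0],[0,0,0],0]]'; python3 -m pendant '[[[0,0,0.0004],[0,0,0],0],[[0,0,0],[0,0,0],0]]'
```

```text
clock: 29.1
position: [0.4814, -0.1255, 0.1042]
ee_rot: [-3.137, 0.166, -0.0]
force: [-0.5, -0.7, 2.5]
width: 0.005
clock: 29.35
position: [0.4813, -0.1255, 0.1038]
ee_rot: [3.137, -0.166, 0.0]
force: [0.0, -0.6, 1.6]
width: 0.007
```

```bash
python3 -m pendant '[[[0,0,0.0004],[0,0,0],0],[[0,0,0],[0,0,0],0]]'; python3 -m pendant '[[[0,0,0.0004],[0,0,0],0],[[0,0,0],[0,0,0],0]]'
```

```text
clock: 29.6
position: [0.4813, -0.1255, 0.1034]
ee_rot: [3.137, -0.166, 0.0]
force: [-0.7, -0.8, 1.8]
width: 0.007
clock: 29.85
position: [0.4813, -0.1255, 0.103]
ee_rot: [3.137, -0.166, 0.0]
force: [-0.7, -0.5, 1.9]
width: 0.004
```

```bash
python3 -m pendant '[[[0,0,0.0005],[0,0,0],0],[[0,0,0],[0,0,0],0]]'; python3 -m pendant '[[[0,0,0.0005],[0,0,0],0],[[0,0,0],[0,0,0],0]]'
```

```text
clock: 30.1
position: [0.4813, -0.1256, 0.1025]
ee_rot: [3.137, -0.166, 0.0]
force: [-0.8, -2.4, 3.1]
width: 0.005
clock: 30.35
position: [0.4813, -0.1256, 0.1021]
ee_rot: [-3.137, 0.166, -0.0]
force: [-1.1, -1.8, 6.0]
width: 0.007
```

```bash
python3 -m pendant '[[[0,0,0.0004],[0,0,0],0],[[0,0,0],[0,0,0],0]]'; python3 -m pendant '[[[0,0,0.0004],[0,0,0],0],[[0,0,0],[0,0,0],0]]'
```

```text
clock: 30.6
position: [0.4814, -0.1256, 0.1018]
ee_rot: [-3.137, 0.166, -0.0]
force: [-1.7, -1.0, 8.9]
width: 0.002
clock: 30.85
position: [0.4814, -0.1257, 0.1015]
ee_rot: [-3.137, 0.166, -0.001]
force: [-3.0, -0.8, 8.1]
width: 0.005
```

Gasket reached, at about z 0.1025. Continuing in fine steps.

```bash
python3 -m pendant '[[[0,0,0.0003],[0,0,0],0],[[0,0,0],[0,0,0],0]]'; python3 -m pendant '[[[0,0,0.0003],[0,0,0],0],[[0,0,0],[0,0,0],0]]'
```

```text
clock: 31.1
position: [0.4814, -0.1256, 0.1013]
ee_rot: [-3.137, 0.166, -0.001]
force: [-2.2, -1.2, 10.0]
width: 0.005
clock: 31.35
position: [0.4814, -0.1257, 0.1011]
ee_rot: [-3.137, 0.166, -0.001]
force: [-2.4, -0.6, 11.4]
width: 0.003
```

```bash
python3 -m pendant '[[[0,0,0.0003],[0,0,0],0],[[0,0,0],[0,0,0],0]]'; python3 -m pendant '[[[0,0,0.0003],[0,0,0],0],[[0,0,0],[0,0,0],0]]'
python3 - <<'E'
from h import *
print(arm.observe()['position'])
p,d=arm.get_image('side');cv2.imwrite("pics/s14.png",cv2.resize(p[190:235,180:280,::-1],None,fx=7,fy=7))
for m in arm.look_for('side','latch'): print(m)
E
```

```text
clock: 31.6
position: [0.4814, -0.1257, 0.1008]
ee_rot: [-3.137, 0.166, -0.001]
force: [-3.9, -0.4, 13.4]
width: 0.004
clock: 31.85
position: [0.4814, -0.1257, 0.1006]
ee_rot: [-3.137, 0.166, -0.001]
force: [-4.5, -0.1, 14.2]
width: 0.003
[ 0.48139781 -0.12567137  0.10063976]
```

View pics/s14.png

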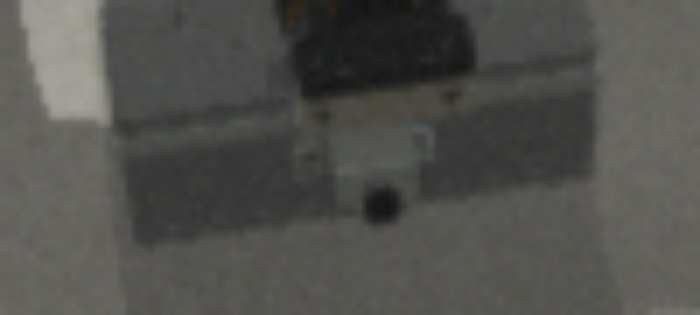

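Run:
```python
from h import *
p,d=arm.get_image('side');cv2.imwrite("pics/s15.png",cv2.resize(p[130:250,150:310,::-1],None,fx=4,fy=4))
c0=cv2.resize(cv2.imread('pics/side0.png')[130:250,150:310],None,fx=4,fy=4)
for n,i in [('s0',c0)]+[(k,cv2.imread(f'pics/{k}.png')) for k in ['s12','s13','s15']]:
    g=i[335:385,310:370].min(2).astype(float);w=np.clip(60-g,0,None);y,x=np.mgrid[335:385,310:370];print(n,(x*w).sum()/w.sum()/4,(y*w).sum()/w.sum()/4,w.sum())
```

```text
s0 84.93531307550644 89.2470073664825 9774.0
s12 84.88324312133514 88.99386558412269 11085.0
s13 85.2851319300326 90.2749036466054 10119.0
s15 84.8777871463369 89.03213415776654 10674.0
```

The latch knob is back at its home pixel (84.9,89.0). It was at (85.3,90.3) while held back, so the latch looks caught. I'll release and check.

```bash
python3 -m pendant '[[[0,0,-0.002],[0,0,0],0],[[0,0,-0.004],[0,0,0],0],[[0,0,-0.02],[0,0,0],0],[[0,0,-0.05],[0,0,0],0],[[0,0,-0.06],[0,0,0],0],[[0,0,-0.06],[0,0,0],0],[[-0.04,0,-0.04],[0,0,0],0],[[-0.06,0,0],[0,0,0],0],[[-0.06,0,0],[0,0,0],0],[[0,0,0],[0,0,0],0]]'
python3 -m pendant '[[[0,0,0],[0,0,0],0],[[0,0,0],[0,0,0],0],[[0,0,0],[0,0,0],0],[[0,0,0],[0,0,0],0],[[0,0,0],[0,0,0],0],[[0,0,0],[0,0,0],0],[[0,0,0],[0,0,0],0],[[0,0,0],[0,0,0],0]]'
python3 - <<'E'
from h import *
ux=np.array([.1063,.9943,0]);H=np.array([.5044,.0919,.087]);uy=np.array([-ux[1],ux[0],0])
p,d=arm.get_image('side');cv2.imwrite("pics/s16.png",cv2.resize(p[130:250,150:310,::-1],None,fx=4,fy=4))
i=cv2.imread('pics/s16.png');g=i[335:385,310:370].min(2).astype(float);w=np.clip(60-g,0,None);y,x=np.mgrid[335:385,310:370];print((x*w).sum()/w.sum()/4,(y*w).sum()/w.sum()/4)
for n in ['side','top','wrist']:
    st=arm.observe();T,_=pose(n,st);p,d=arm.get_image(n)
    cv2.imwrite(f"pics/{n}16.png",p[:,:,::-1])
    v,u=np.nonzero(d>0);P=deproj(n,np.c_[u,v],d[v,u],T);s=(P-H)@ux;l=(P-H)@uy;h=P[:,2]-.087
    for lo,hi in[(-.215,-.18),(-.04,-.01),]:
        k=(s>lo)&(s<hi)&(abs(l)<.09)&(abs(h)<.05)
        if k.sum()>20:print(n,lo,k.sum(),np.median(h[k]).round(4))
E
```

```text
clock: 33.25
position: [0.3225, -0.1085, 0.3366]
ee_rot: [-3.129, 0.162, -0.003]
force: [0.7, 0.7, 1.3]
width: 0.004
clock: 34.25
position: [0.3258, -0.1085, 0.3364]
ee_rot: [-3.136, 0.166, 0.002]
force: [0.4, -0.5, -0.3]
width: 0.006
85.11239056904098 89.14320533227219
side -0.215 469 0.0125
side -0.04 301 0.0104
top -0.215 611 0.0138
top -0.04 526 0.0124
wrist -0.215 3113 0.0157
wrist -0.04 2539 0.014
```

View pics/s16.png

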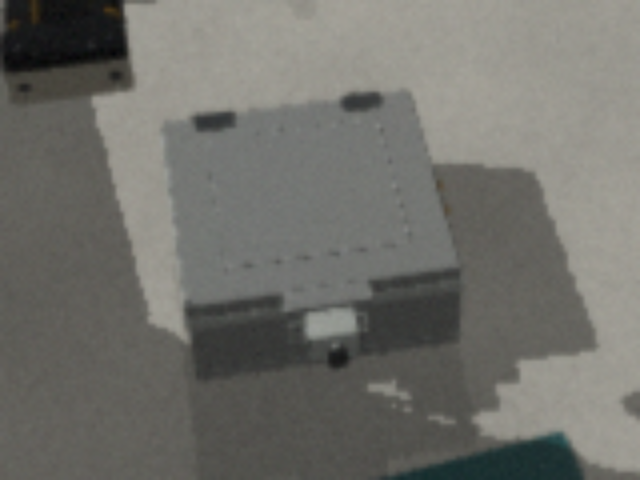

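View pics/top16.png

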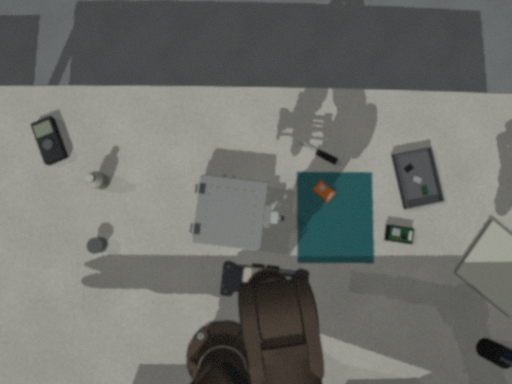

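Run:
```python
import cv2,numpy as np
for n in ['top0','top3','top16']:
    i=cv2.imread(f'pics/{n}.png')[208:228,262:292].min(2);print(n);print(i[8:13,12:26])
```

```text
top0
[[155 157 151 145 136 122 111  96  87  98 123 139 142 140]
 [157 154 155 147 135 120 101  80  60  83 115 133 138 140]
 [152 157 153 146 139 127 108  80  57  79 111 131 141 140]
 [155 156 152 142 135 130 112  84  73  86 113 133 140 139]
 [157 155 153 144 136 133 123 106  98 108 122 138 136 140]]
top3
[[117 117 110  83  61  42  40  36  35  33  28  39  41  40]
 [118 115 109  89  62  47  41  38  34  35  33  37  38  42]
 [120 118 108  86  62  50  45  37  30  33  38  33  41  41]
 [118 118 105  81  51  35  31  30  32  29  35  37  40  41]
 [119 115 101  78  50  37  31  38  36  33  34  38  40  42]]
top16
[[150 153 150 139 120  99  86  67  56  66  80  87  91  92]
 [150 152 149 140 125 113  89  69  49  53  78  87  89  90]
 [152 152 148 142 128 117  97  71  50  57  76  85  92  92]
 [150 153 146 135 121 108  90  71  53  60  77  89  87  90]
 [151 152 148 131 111  97  86  71  67  72  82  88  95  89]]
```

The top view agrees: the knob is at the same column (282) as at the start, so the bolt is home. Handing in.

```bash
python3 -c "
from cell import arm
print(arm.sign_off())"
```

```text
the job is handed in; nothing more can be done
None
```

The radio module is in the nest, board side up, and the lid is shut and appears latched. I handed the job in at about 34.5 s on the robot's clock.

- **Module:** I took the small green module from the mat and set it in the white nest. Afterwards it measured level, with the board at about 62 mm, and centred to about 1 mm. At the moment of contact I pushed it down one step too far, and the last reading was about 18 N before I backed off and let go.
- **Lid:** I swung it down from behind with the closed fingers, then pressed the front edge in steps of 0.3 to 0.5 mm. The highest reading while pressing was about 15 N, counting sideways force. That comes from readings at the end of each move, not a continuous record.
- **Latch:** The knob was pushed back as the striker passed and then returned to its starting position, in both the side and top views. One second after I backed the arm off, the lid measured about 0.01 rad, inside the latched range. I did not tug on the lid to test it, so "caught" rests on those two observations.
- **Other items:** The bottle, spool, screwdriver, orange module and large green module look unmoved in the last top view, judged by eye. The robot was clear of everything at hand-in.

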